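Set the test-strip bottle midway between two specimen cups

TASK

Two urine samples are to be dip-tested side by side. Pick up the test-strip bottle (the tallest of the three bottles standing to the left of the cups) and set it down gently, standing upright, midway between the two lidded specimen cups and in line with them. Leave the cups where they stand.

Things in the scene. Friction and masses are not known exactly. Their poses are not given: they have to be found in the camera images.
- strip_bottle: Test-strip bottle: upright, round, 108 mm tall; white printed body 45 mm in diameter up to 82 mm, black screw cap 42 mm in diameter above; about 70 g. It stands left of the cups in a loose row along y with two smaller dropper bottles (34 mm diameter, 82 mm tall), at least 90 mm from them centre to centre; its place in the row varies. Origin: centre of its underside; z up.
- cup_right: The right-hand (-y) one of two alike white specimen cups with screw lids: upright, round, 68 mm tall, 55 mm in diameter, lid (top 13 mm) 60 mm in diameter; about 100 g, loose on the worktop. Origin: centre of its underside; z up; its y axis points to the other cup, whose centre stands 220 mm away along it.
- cup_left: The left-hand (+y) one of the two alike specimen cups, same size and weight; its origin (centre of its underside) is 220 mm from that of the right-hand cup. The space between the two cups is empty.

How it is judged:
By the outcome, as a careful person would: the job done as asked, in the order asked, and still so for the second after the job is handed in, with the robot touching nothing.
It also fails if it takes over 38 s, if anything falls off the work surface, if the arm or the gripper's body presses on something with over 40 N, if the wrist force passes 120 N, or if a joint passes its speed limit or range.

ROBOT

A 6-joint arm with a two-finger parallel gripper is mounted at the origin on a cart in front of the work surface, level with it; the furniture and walls round the work are solid. World frame = base frame: x ahead of the robot, y to its left, z up, the work surface at z = 0. Lengths are in mm, angles in rad, forces in N, time in s.
With the tool pointing down it reaches from about 400 to 925 mm from the base axis. Payload 12.5 kg.
Tool frame: the origin (TCP) lies midway between the tips of the shut fingers; the grasp point (between the pads) lies 19 mm behind it (env.pinch_z is the z of the grasp point in the tool frame, in mm); z points along the fingers, y is the line along which they close (so a half turn about z gives the same grasp; the last joint's range is limited). The gripper opens to 95 mm and grips with 3 to 60 N. Pads are 20 mm wide; open, the fingers measure 119 mm over their backs; the gripper's body (75 mm by 180 mm) begins 59 mm behind the grasp point.
Start: joints at [-1.341, 0.491, 1.559, -0, 1.092, -0.106], TCP at [205.976, -590.102, 214.661] pointing down, gripper open.
Joint ranges: [-3.1, 3.1], [-0.84, 2.19], [0.05, 2.79], [-1.13, 4.28], [0.06, 2.93], [-2.69, 2.69]. Speed limits (rad/s): [2.22, 2.22, 2.79, 3.14, 3.14, 3.14].

INTERFACE

Orientations are given as [roll, pitch, yaw] about the fixed x, y, z axes, in that order (R = Rz(yaw) Ry(pitch) Rx(roll)).
In Python, from cell import env, eyes gives the robot as it stands.
- The arm moves only by the shell command python3 -m inch 'ROWS'. ROWS is JSON, a list of rows, each a list of 3 entries, a list of its own where there are three numbers: the shift along the tool's x, y, z in units of 60 mm (1.0 is 60 mm), then the turn about the tool's z in units of 5 degrees (1.0 is 5 degrees), then the closure, from -1 (fully open) to 1 (shut). In form: [[[tx, ty, tz], turn, claw], ...]. A call has exactly 10 rows; each row shifts and turns the commanded pose from where the row before left it, along the tool's axes as they then stand; what a row does not reach is not made up. A row lasts 1/8 s, in which the tool goes at most 62.5 mm and 10.7 degrees, less where a joint would pass 70% of its speed; a pose out of reach is approached as far as the arm can. A call is refused whole if a number of a shift passes 1 or a number of a turn 1, either way. A call with a gripper value outside its range is refused whole. The fingers move at their own pace and stop on an object; the grip force is fixed at half the most. Time passes only in rows, so rows that do not move let the fingers close, or fill a call up. It gives the time, the measured TCP pose, the force, the opening and the grip force at its end, in the units of the state.
- env.state(): the state, without advancing time (a new reading comes with each control period).
- eyes.read_camera(name): name is "scene" or "top" or "wrist"; returns a dict with "pixels" (400x640x3 uint8, red, green, blue), "fx", "fy", "cx", "cy" (pixels), "distortion" ([k1, k2, p1, p2, k3] as OpenCV has them; the pictures are not rectified), "extrinsics" (4x4, takes a point from world to camera coordinates). Camera axes: x right, y down, z forward; pixel columns grow to the right and rows downward; lengths in mm; the calibration is good to about 2 mm. A picture is of the moment at which its call begins. There is no depth.
- env.job_done(): hands the job in; it is judged then, once.
Trained networks look in a picture, given as the dict that the camera call returned (one of the last four; its "shot" number tells which), for a name from the list of things; names that differ only in an ending like _2 or _b are one class to them, and where a whole thing is asked for, a point or a joint stands for the part that bears it (a point fixed in the world has none). Each returns a list of dicts, best first, with "score" (0 to 1); they miss things now and then, are a little off and sometimes report something else, mostly with a low value. They report only what shows in the picture. A call takes as long as a camera call.
- eyes.boxes_of(name, picture): "centre" ([row, column] in pixels, amid what is visible of it).
- eyes.cut_out(name, picture): "mask" (400x640 bool, what is visible of it) and "centre" ([row, column] in pixels, amid what is visible of it).
- eyes.spot_point(name, picture): "centre" ([row, column] in pixels: a listed point, or the origin of a listed thing).
The state is a dict: "t": time; "joints": joint angles; "qvel": joint speeds; "tau": joint torques, N m; "eef_pos": TCP position; "tcp_rot": TCP orientation; "ft_force": force on the tool from outside, world axes, zero at the start; "moment": the same for the moment, N m; "opening": opening from 0.0 (shut) to 1.0 (fully open); "grip_force": force on a finger pad.
Only numpy, scipy, OpenCV 4.12 (cv2) and the standard library are available. Lean on these libraries where they do the work, as an engineer would, in place of code of your own. Each camera call takes 0.05 s, during which the arm holds its last target. There are 200 camera calls.

## Working session

There is one attempt and no reset: what is moved stays moved. The work goes in short steps, Python scripts to look and compute and a shell command to move; the robot and the scene stay as the last step left them, time stands still between calls to the robot, and variables do not carry over. Pictures are saved under pics/ and viewed, at most 10 in all, crops included, and the job is handed in when it is done.

```bash
mkdir -p pics; ls; cat > h.py <<'E'
import numpy as np, cv2
from cell import env, eyes
def ray(p,rc):
    K=np.array([[p["fx"],0,p["cx"]],[0,p["fy"],p["cy"]],[0,0,1.]])
    u=cv2.undistortPoints(np.array([[[rc[1],rc[0]]]],float),K,np.array(p["distortion"],float))[0,0]
    T=np.array(p["extrinsics"]);R=T[:3,:3];t=T[:3,3]
    return -R.T@t, R.T@np.array([u[0],u[1],1])
def onz(p,rc,z):
    c,d=ray(p,rc); return c+d*(z-c[2])/d[2]
E
python3 - <<'E'
from h import *
s=env.state();print(s["eef_pos"],s["tcp_rot"],s["t"])
ims=[]
for n in("scene","top"):
    p=eyes.read_camera(n);ims.append(p["pixels"])
    print(n,ray(p,(200,320))[0])
    for k in("strip_bottle","cup_right","cup_left"):
        for d in eyes.spot_point(k,p)[:3]: print(k,'spot',np.round(d["score"],2),np.round(d["centre"]),np.round(onz(p,d["centre"],0)))
        for d in eyes.cut_out(k,p)[:3]: print(k,'cut',np.round(d["score"],2),np.round(d["centre"]),np.round(onz(p,d["centre"],{'s':54}.get(k[0],34))))
    cv2.imwrite(f"pics/{n}0.png",p["pixels"][:,:,::-1])
E
```

```text
pics
[ 205.89832851 -589.84344992  214.04825264] [-3.14044700e+00 -1.12592017e-04  3.35787875e-01] 0.0
scene [ 95.41308213 729.99870433 582.12346552]
strip_bottle spot 0.81 [314. 273.] [452. 256.   0.]
cup_right spot 0.67 [160. 390.] [ 493. -373.    0.]
cup_right cut 0.79 [147. 394.] [ 489. -382.   34.]
cup_left spot 0.86 [199. 356.] [ 488. -145.    0.]
cup_left cut 0.57 [185. 359.] [ 485. -155.   34.]
top [421.9733474  -47.95107487 991.92821421]
strip_bottle spot 0.88 [241. 193.] [448. 264.   0.]
strip_bottle spot 0.71 [218. 454.] [ 489. -367.    0.]
strip_bottle spot 0.27 [224. 366.] [ 477. -153.    0.]
strip_bottle cut 0.84 [241. 187.] [447. 260.  54.]
cup_right spot 0.76 [218. 454.] [ 488. -368.    0.]
cup_right spot 0.38 [240. 192.] [450. 265.   0.]
cup_right cut 0.64 [216. 462.] [ 490. -375.   34.]
cup_left spot 0.94 [223. 366.] [ 481. -154.    0.]
cup_left cut 0.55 [222. 369.] [ 480. -158.   34.]
```

View pics/scene0.png

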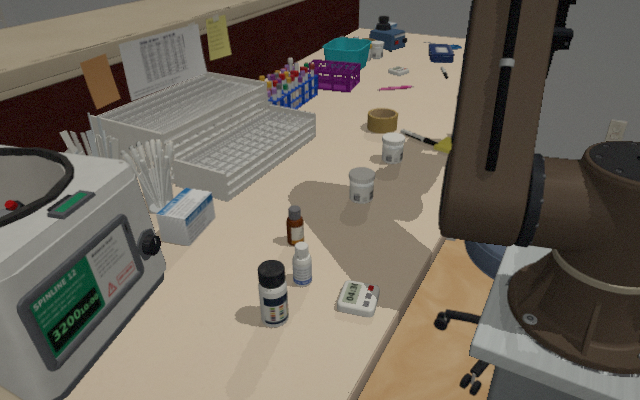

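View pics/top0.png

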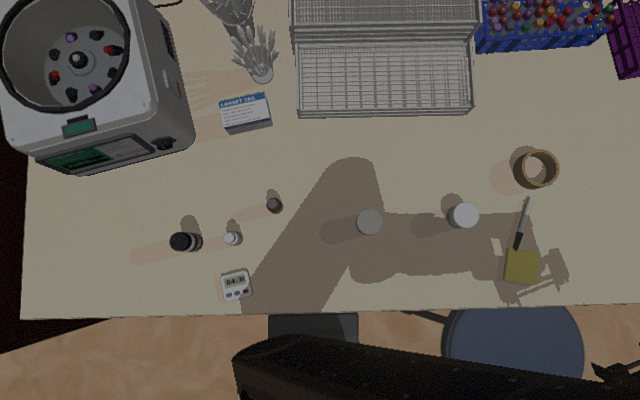

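The scene view shows the strip bottle at about (272, 293) in column, row, with the two droppers to its right. The cups are at (361, 185) and (392, 149). In the top view the strip bottle's cap is at (180, 241) and the lids are at (369, 222) and (463, 215). I'll measure the lids and cap more exactly.

```bash
cat > m.py <<'E'
from h import *
from scipy.optimize import least_squares
def proj(p,X):
    T=np.array(p["extrinsics"]);K=np.array([[p["fx"],0,p["cx"]],[0,p["fy"],p["cy"]],[0,0,1.]])
    return cv2.projectPoints(np.array(X,float),cv2.Rodrigues(T[:3,:3])[0],T[:3,3],K,np.array(p["distortion"],float))[0][:,0]
A=np.linspace(0,2*np.pi,40)
def solid(x,y,prof): return np.array([(x+r*np.cos(a),y+r*np.sin(a),z) for z,r in prof for a in A])
CUP=[(0,27.5),(55,27.5),(55,30),(68,30)];BOT=[(0,22.5),(82,22.5),(82,21),(108,21)]
def fit(p,k,x0):
    """silhouette-hull fit to each mask: best IoU-like soft score"""
    ds=eyes.cut_out(k,p)
    prof=BOT if k[0]=='s' else CUP
    def sil(x,y):
        m=np.zeros((1600,2560),np.uint8)
        for i in range(0,len(prof)-1,1):
            q=proj(p,solid(x,y,prof[i:i+2]))*4+1.5
            cv2.fillConvexPoly(m,cv2.convexHull(np.round(q).astype(np.int32)),1)
        return m
    best=None
    for d in ds:
        g=onz(p,d["centre"],prof[-1][0]/2)
        if np.hypot(*(g[:2]-x0))>60: continue
        M=cv2.resize(d["mask"].astype(np.uint8),(2560,1600),interpolation=cv2.INTER_NEAREST)
        f=lambda v:(lambda s:-np.sum(s&M)/np.sum(s|M))(sil(*v))
        from scipy.optimize import minimize
        r=minimize(f,g[:2],method='Nelder-Mead',options=dict(initial_simplex=[g[:2],g[:2]+[15,0],g[:2]+[0,15]],xatol=.3,fatol=1e-4))
        if best is None or r.fun<best[1]: best=(r.x,r.fun)
    return best
E
python3 - <<'E'
from m import *
for n in("scene","top"):
    for rep in range(2):
        p=eyes.read_camera(n)
        for k,x0 in(("strip_bottle",(450,260)),("cup_right",(489,-375)),("cup_left",(482,-156))):
            print(n,k,fit(p,k,np.array(x0)))
E
```

```text
scene strip_bottle (array([502.588969  , 265.02898358]), np.float64(0.0))
scene cup_right (array([ 585.56185412, -423.26896996]), np.float64(0.0))
scene cup_left (array([ 549.48776344, -124.69980445]), np.float64(0.0))
scene strip_bottle (array([504.17734506, 287.77563566]), np.float64(0.0))
scene cup_right (array([ 562.15588751, -368.5588515 ]), np.float64(0.0))
scene cup_left (array([ 541.65578053, -124.67884218]), np.float64(0.0))
top strip_bottle (array([506.69988176, 267.17440495]), np.float64(0.0))
top cup_right (array([ 522.60268543, -286.75811251]), np.float64(0.0))
top cup_left (array([ 545.57101629, -131.22801732]), np.float64(0.0))
top strip_bottle (array([501.13428987, 271.44117151]), np.float64(0.0))
top cup_right (array([ 554.65327231, -352.16873257]), np.float64(0.0))
top cup_left (array([ 541.72239085, -135.53285261]), np.float64(0.0))m.py:24: RuntimeWarning: overflow encountered in scalar negative
  f=lambda v:(lambda s:-np.sum(s&M)/np.sum(s|M))(sil(*v))
```

Unsigned overflow: negating the sum in uint wrapped around, so I'll fix that. The approach start doesn't depend on the result.

```bash
sed -i 's/-np.sum(s&M)\/np.sum(s|M)/-float(np.sum(s\&M))\/float(np.sum(s|M))/' m.py
python3 - <<'E'
from m import *
for n in("scene","top"):
    for rep in range(2):
        p=eyes.read_camera(n)
        for k,x0 in(("strip_bottle",(450,260)),("cup_right",(489,-375)),("cup_left",(482,-156))):
            print(n,k,fit(p,k,np.array(x0)))
E
```

```text
scene strip_bottle (array([445.83392534, 260.61197487]), np.float64(-0.9407601221025795))
scene cup_right (array([ 491.2665005 , -377.04316313]), np.float64(-0.9235988474765313))
scene cup_left (array([ 479.97932218, -154.66840796]), np.float64(-0.9414781509062807))
scene strip_bottle (array([445.89365415, 259.700654  ]), np.float64(-0.9515477792732167))
scene cup_right (array([ 490.25360333, -374.25287519]), np.float64(-0.9118714830277728))
scene cup_left (array([ 480.53586056, -155.55589403]), np.float64(-0.9307301228640023))
top strip_bottle (array([445.29265194, 261.29514582]), np.float64(-0.9482845865803057))
top cup_right (array([ 490.32558558, -372.74817671]), np.float64(-0.872954681744196))
top cup_left (array([ 480.88816941, -154.98693779]), np.float64(-0.9489434839753311))
top strip_bottle (array([445.21544865, 262.55324588]), np.float64(-0.891141833077317))
top cup_right (array([ 490.1130685 , -372.90394659]), np.float64(-0.8990002563445271))
top cup_left (array([ 478.27932355, -154.70742634]), np.float64(-0.9103753690425981))
```

```bash
python3 -m inch '[[[0.5,0,0],-1,-1],[[0.5,0,0],-1,-1],[[0.5,0,0],-1,-1],[[0.5,0,0],-1,-1],[[0.5,0,0],-1,-1],[[0.5,0,0],-1,-1],[[0.5,0,0],-1,-1],[[0.5,0,0],-1,-1],[[0.5,0,0],-1,-1],[[0.5,0,0],-1,-1]]'
```

```text
t: 3.55
eef_pos: [423.4, -395.8, 214.6]
tcp_rot: [3.141, 0.0, 1.211]
ft_force: [0.7, -0.3, 1.6]
opening: 0.998
grip_force: 0.0
```

```bash
python3 -m inch '[[[1,0,0],-1,-1],[[1,0,0],-1,-1],[[1,0,0],-1,-1],[[1,0,0],-1,-1],[[1,0,0],-0.13,-1],[[1,0,0],0,-1],[[1,0,0],0,-1],[[1,0,0],0,-1],[[0.8,0,0],0,-1],[[0.5,0,0],0,-1]]'
```

```text
t: 4.8
eef_pos: [478.6, 156.1, 214.7]
tcp_rot: [3.141, -0.0, 1.571]
ft_force: [0.0, 0.1, 0.2]
opening: 0.996
grip_force: 0.0
```

```bash
python3 -m inch '[[[0.8,-0.25,0],0,-1],[[0.6,-0.2,0],0,-1],[[0.35,-0.1,0],0,-1],[[0,0,0.5],0,-1],[[0,0,0.5],0,-1],[[0,0,0.3],0,-1],[[0,0,0],0,-1],[[0,0,0],0,-1],[[0,0,0],0,-1],[[0,0,0],0,-1]]'
python3 - <<'E'
from m import *
p=eyes.read_camera("wrist");cv2.imwrite("pics/w1.png",p["pixels"][:,:,::-1])
print(env.state()["eef_pos"])
p=eyes.read_camera("scene");print(fit(p,"strip_bottle",np.array((450,260))))
q=p["pixels"][180:360,180:420,::-1];cv2.imwrite("pics/s1.png",cv2.resize(q,None,fx=3,fy=3))
E
```

```text
t: 6.05
eef_pos: [446.3, 259.0, 137.2]
tcp_rot: [3.141, -0.0, 1.569]
ft_force: [-0.5, 0.4, -0.1]
opening: 1.0
grip_force: 0.0
[446.2854781  258.99391649 137.05325046]
(array([445.72551973, 260.3879317 ]), np.float64(-0.937591006061427))
```

View pics/w1.png

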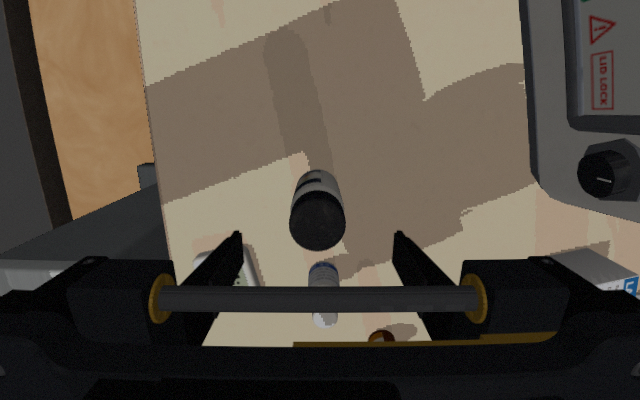

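The wrist view shows the strip bottle's cap at (317, 221), centred between the fingers at about columns 240 and 395. The dropper at (323, 300) is clear of them. Next I descend and grip.

```bash
python3 -m inch '[[[0.03,0,0.5],0,-1],[[0,0,0.5],0,-1],[[0,0,0.4],0,-1],[[0,0,0.17],0,-1],[[0,0,0],0,-1],[[0,0,0],0,1],[[0,0,0],0,1],[[0,0,0],0,1],[[0,0,0],0,1],[[0,0,0],0,1]]'
```

```text
t: 7.45
eef_pos: [446.2, 260.8, 42.5]
tcp_rot: [3.141, 0.0, 1.569]
ft_force: [-0.0, -0.7, -0.4]
opening: 0.528
grip_force: 0.0
```

```bash
python3 -m inch '[[[0,0,0],0,1],[[0,0,0],0,1],[[0,0,0],0,1],[[0,0,0],0,1],[[0,0,-0.1],0,1],[[0,0,-0.2],0,1],[[0,0,-0.4],0,1],[[0,0,-0.5],0,1],[[0,0,-0.6],0,1],[[0,0,-0.6],0,1]]'
```

```text
t: 8.7
eef_pos: [445.9, 260.7, 188.4]
tcp_rot: [3.141, -0.0, 1.569]
ft_force: [0.2, -0.9, -0.3]
opening: 0.47
grip_force: 30.0
```

```bash
python3 -m inch '[[[-0.4,0.05,0],0,1],[[-0.7,0.1,0],0,1],[[-0.9,0.1,0],0,1],[[-0.9,0.1,0],0,1],[[-0.9,0.1,0],0,1],[[-0.9,0.1,0],0,1],[[-0.9,0.1,0],0,1],[[-0.9,0,0],0,1],[[-0.9,0,0],0,1],[[-0.6,0,0],0,1]]'
python3 -m inch '[[[-0.4,0,0],0,1],[[-0.25,0,0],0,1],[[-0.1,0,0],0,1],[[0,0,0.4],0,1],[[0,0,0.5],0,1],[[0,0,0.5],0,1],[[0,0,0.4],0,1],[[0,0,0],0,1],[[0,0,0],0,1],[[0,0,0],0,1]]'
python3 - <<'E'
from m import *
for n in("scene","top"):
    p=eyes.read_camera(n)
    for k,x0 in(("cup_right",(489,-375)),("cup_left",(482,-156))): print(n,k,fit(p,k,np.array(x0)))
    cv2.imwrite(f"pics/{n}2.png",p["pixels"][:,:,::-1])
    if n=="scene": cv2.imwrite("pics/s2.png",cv2.resize(p["pixels"][60:240,300:540,::-1],None,fx=3,fy=3))
p=eyes.read_camera("wrist");cv2.imwrite("pics/w2.png",p["pixels"][:,:,::-1])
for k in("cup_right","cup_left"): print('wrist',[(np.round(d["score"],2),np.round(onz(p,d["centre"],0))) for d in eyes.spot_point(k,p)])
E
```

```text
t: 9.95
eef_pos: [483.9, -221.6, 187.3]
tcp_rot: [3.141, 0.001, 1.567]
ft_force: [-0.2, 0.2, -0.3]
opening: 0.469
grip_force: 30.0
t: 11.2
eef_pos: [484.6, -264.4, 79.6]
tcp_rot: [3.14, 0.001, 1.569]
ft_force: [0.1, -0.6, -1.6]
opening: 0.469
grip_force: 30.0
scene cup_right (array([ 490.05759687, -377.60832093]), np.float64(-0.5002800074668657))
scene cup_left (array([ 481.24513066, -155.78891826]), np.float64(-0.9061573224120887))
top cup_right None
top cup_left (array([ 480.09735606, -154.7860301 ]), np.float64(-0.9215954535887182))
wrist []
wrist [(np.float64(0.84), array([ 482., -156.,    0.]))]
```

View pics/s2.png

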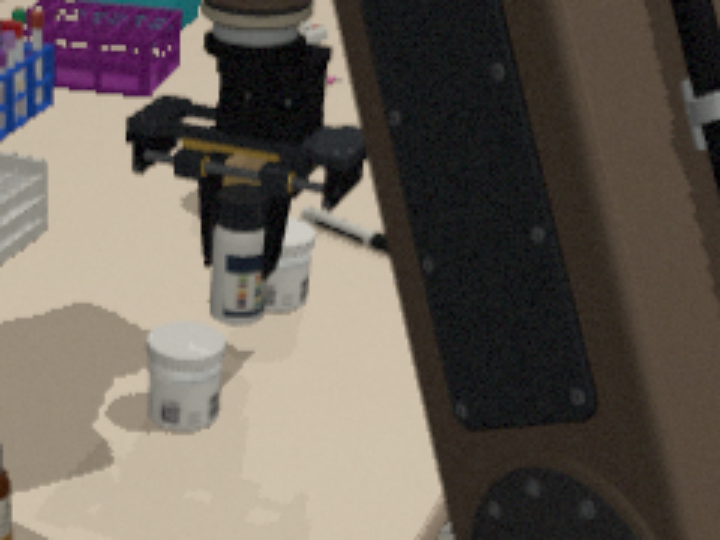

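View pics/w2.png

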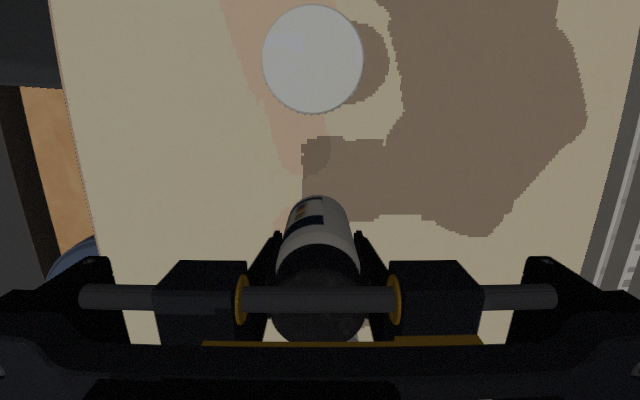

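The scene crop shows the bottle hanging upright between the fingers at about (240, 270), with a cup on either side. The wrist view shows the left cup's lid at (312, 58), clear of the gripper. Lowering slowly.

```bash
python3 -m inch '[[[0,0,0.2],0,1],[[0,0,0.2],0,1],[[0,0,0.1],0,1],[[0,0,0.05],0,1],[[0,0,0.02],0,1],[[0,0,0.01],0,1],[[0,0,0.01],0,1],[[0,0,0.01],0,1],[[0,0,0],0,1],[[0,0,0],0,1]]'
```

```text
t: 12.9
eef_pos: [484.2, -264.4, 42.5]
tcp_rot: [3.141, 0.0, 1.569]
ft_force: [-0.2, 0.3, -0.3]
opening: 0.465
grip_force: 30.0
```

```bash
python3 -m inch '[[[0,0,0.005],0,1],[[0,0,0.005],0,1],[[0,0,0],0,1],[[0,0,0],0,1],[[0,0,0],0,1],[[0,0,0],0,1],[[0,0,0],0,1],[[0,0,0],0,1],[[0,0,0],0,1],[[0,0,0],0,1]]'
```

```text
t: 14.15
eef_pos: [484.2, -264.4, 42.4]
tcp_rot: [3.141, 0.0, 1.569]
ft_force: [-1.8, 1.4, 7.2]
opening: 0.469
grip_force: 30.0
```

Contact: 7 N upward. I release by opening the fingers.

```bash
python3 -m inch '[[[0,0,0],0,0.05],[[0,0,0],0,0],[[0,0,0],0,-0.2],[[0,0,0],0,-0.5],[[0,0,0],0,-1],[[0,0,0],0,-1],[[0,0,0],0,-1],[[0,0,0],0,-1],[[0,0,0],0,-1],[[0,0,0],0,-1]]'
```

```text
t: 15.4
eef_pos: [484.2, -264.4, 41.8]
tcp_rot: [3.142, 0.0, 1.569]
ft_force: [0.5, -0.3, -1.1]
opening: 0.995
grip_force: 0.0
```

```bash
python3 -m inch '[[[0,0,-0.2],0,-1],[[0,0,-0.4],0,-1],[[0,0,-0.5],0,-1],[[0,0,-0.6],0,-1],[[0,0,-0.6],0,-1],[[0,0,-0.6],0,-1],[[0,0,-0.3],0,-1],[[0,0,0],0,-1],[[0,0,0],0,-1],[[0,0,0],0,-1]]'
python3 - <<'E'
from m import *
for n in("scene","top"):
    p=eyes.read_camera(n)
    for k,x0 in(("strip_bottle",(485,-265)),("cup_right",(489,-375)),("cup_left",(482,-156))): print(n,k,fit(p,k,np.array(x0)))
    if n=="scene": cv2.imwrite("pics/s3.png",cv2.resize(p["pixels"][60:240,300:540,::-1],None,fx=3,fy=3))
E
```

```text
t: 16.65
eef_pos: [483.9, -264.1, 233.0]
tcp_rot: [-3.14, -0.001, 1.569]
ft_force: [0.9, 0.7, 0.6]
opening: 0.999
grip_force: 0.0
scene strip_bottle (array([ 483.74318082, -266.70543154]), np.float64(-0.8702077846063798))
scene cup_right (array([ 489.45861661, -379.71231024]), np.float64(-0.6934476652064498))
scene cup_left (array([ 480.06134817, -154.54435106]), np.float64(-0.9156762078908502))
top strip_bottle (array([ 483.0963671 , -260.87365427]), np.float64(-0.6972116447610859))
top cup_right None
top cup_left (array([ 480.82974704, -155.09276104]), np.float64(-0.9570432643018248))
```

View pics/s3.png

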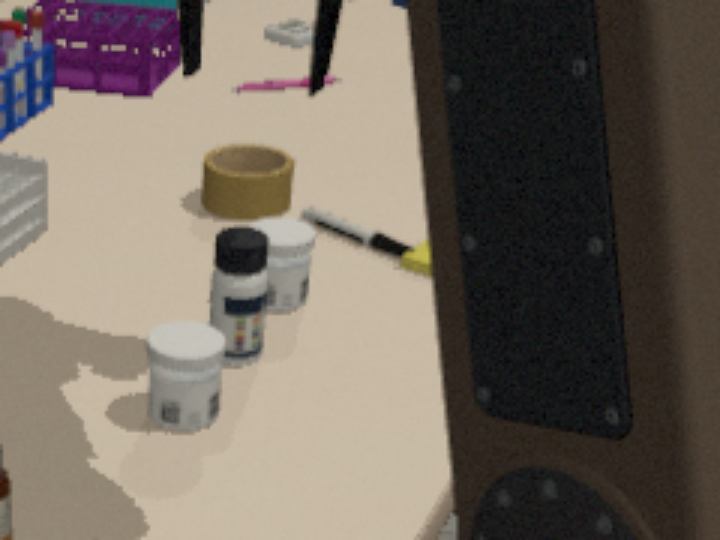

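The bottle stands upright at about (240, 295) in the crop, between the two cups at (187, 378) and (288, 265). The gripper is clear of everything. Measured position is about (484, -264) against a target of (485, -264).

```bash
python3 -c "from cell import env; print(env.job_done())"
```

```text
the job is handed in; nothing more can be done
None
```

The strip bottle stands upright about 1–2 mm from the midpoint between the two cups and in line with them by the camera fits; the cups were not moved, and the job was handed in at about 17 s.

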